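# Turn the sharpening stone over in its spring holder

## Task

The sharpening stone is clamped in its spring holder with the coarse, grooved face up, and the pineapple gouge is to be honed on the fine, smooth face. Take the stone out, turn it over and clamp it back between the fixed stop and the sprung jaw with the smooth face up, lying flat, square and centred on the rails. The stone is brittle: do not let it topple over, and do not disturb the things lying around.

Things in the scene. Friction and masses are not known exactly. Their poses are not given: they have to be found in the camera images.
- whetstone: grey two-layer sharpening stone, a plain block 50 x 120 x 24 mm, 0.36 kg, loose. Origin at its centre; x across (50 mm), y lengthwise (120 mm), z out of the coarse face, which has fine crossed grooves on a layer 16 mm thick; the fine face (-z) is smooth, its layer 8 mm. It starts clamped, coarse face up, and can stand on an end (50 x 24 mm) on the table.
- stone_holder: steel stone holder fixed to the table, 64 mm wide. Origin on the table under the middle of the clamped stone; y from fixed stop to sprung jaw, z up. The stone lies along y on two rails, tops 20 mm above the table (so stone centre 32 mm), outer faces at x = +-17.5 mm: fingers fit beside the stone down to the table between the feet, which lie at y < -60 mm and y > 60 mm
- holder_jaw (a joint): slide of the sprung jaw along the holder's +y, in m. 0: its face is at y = +60 mm, where it stands when the 120 mm stone is clamped (the springs then press with about 8 N). -0.006: springs fully run out, no stone. +0.012: pushed back to its limit (14 N).
- stop_face (a point): centre of the fixed stop's rubber facing, at holder y = -60 mm, 23.5 mm above the table; faces +y. The stop is 56 mm wide, its top 29 mm above the table (9 mm above the rails); its foot reaches to y = -87 mm.
- jaw_face (a point): centre of the sprung jaw's rubber facing, 23.5 mm above the table; faces -y, moves with the jaw, axes as the holder's. Jaw 56 mm wide, its top 29 mm above the table; springs and a far foot behind it, 28 mm high, to holder y = +119 mm.
- teaspoon: steel teaspoon, 132 x 28 x 11 mm, lying loose; origin on the table under its middle. Leave it.
- tape_roll: flat roll of tape, 106 mm across, 25 mm high, loose; origin on the table under its middle. Leave it.
- yogurt_tub: small lidded plastic tub, 72 mm across, 71 mm high, loose; origin on the table under its middle. Leave it.
- spice_jar: spice jar with a screw cap, 45 mm across, 106 mm high, loose; origin on the table under its middle. Leave it.
- peeler: fruit peeler, 170 x 25 x 18 mm, lying loose; origin on the table under its middle, x along its length. Leave it.
Things that resemble listed ones, but are neither listed nor needed, are in the scene too. Of the things that look like the whetstone, the larger one is meant.

How it is judged:
By the outcome, as a careful person would: the job done as asked, in the order asked, and still so for the second after the job is handed in, with the robot touching nothing.
It also fails if it takes over 61 s, if anything falls off the work surface, if the arm or the gripper's body presses on something with over 40 N, if the wrist force passes 120 N, or if a joint passes its speed limit or range.

## Robot

A 6-joint arm with a two-finger parallel gripper is mounted at the origin on a cart in front of the work surface, level with it; the furniture and walls round the work are solid. World frame = base frame: x ahead of the robot, y to its left, z up, the work surface at z = 0. Lengths are in m, angles in rad, forces in N, time in s.
With the tool pointing down it reaches from about 0.3 to 0.875 m from the base axis. Payload 6.4 kg.
Tool frame: the origin (TCP) lies midway between the tips of the shut fingers; the grasp point (between the pads) lies 19 mm behind it; z points along the fingers, y is the line along which they close (so a half turn about z gives the same grasp; the last joint's range is limited). The gripper opens to 85 mm and grips with 20 to 120 N. Pads are 22 mm wide; open, the fingers measure 114 mm over their backs; the gripper's body (76 mm by 85 mm) begins 54 mm behind the grasp point. The pads swing forward as they close: fully open they stand 13 mm farther back than shut.
Start: joints at [-1.448, 0.181, 1.607, -0, 1.354, -0.206], TCP at [0.186, -0.544, 0.231] pointing down, gripper open.
Joint ranges: [-2.99, 2.99], [-0.89, 2.07], [0.3, 2.58], [-1.14, 4.28], [0, 2.63], [-3.12, 3.12]. Speed limits (rad/s): [2.57, 2.57, 3.01, 3.14, 3.14, 3.14].

## Interface

Orientations are given as a unit quaternion [w, x, y, z].
In Python, from bench import get_obs, camera, hand_in gives the robot as it stands.
- The arm moves only by the tool carry_out, never from a script. Its argument "plan" is a list that holds one entry, the list of rows, each a list of 7 numbers: the shift along the world's x, y, z in m, then the turn, a rotation vector about the world's x, y, z in rad, then the opening, from 0 (shut) to 1 (fully open). In form: [[[x, y, z, rx, ry, rz, hand], ...]]. A call has exactly 5 rows; each row is the pose to reach, as a shift and turn from the pose commanded when the call began; what a row does not reach only later rows make up. A row lasts 1/12 s, in which the tool goes at most 41.7 mm and 7.16 degrees, less where a joint would pass 70% of its speed; a pose out of reach is approached as far as the arm can. A call with a gripper value outside its range is refused whole. The fingers move at their own pace and stop on an object; the grip force is fixed at half the most. Time passes only in rows, so rows that repeat a pose let the fingers close, or fill a call up. It gives the time, the measured TCP pose, the force, the opening and the grip force at its end, in the units of the state.
- get_obs(): the state, without advancing time (a new reading comes with each control period).
- camera(name): name is "scene" or "top" or "wrist"; returns a dict with "pixels" (400x640x3 uint8, red, green, blue), "z_map" (400x640 float32, m along the optical axis (not along the pixel's ray), 0 where there is no reading), "camera_matrix" (3x3 intrinsics, pixels), "cam_to_world" (4x4, takes a point from camera to world coordinates). Camera axes: x right, y up, looking along -z (the intrinsics and any distortion apply to the point x, -y, -z); pixel columns grow to the right and rows downward; lengths in m; the calibration is good to about 2 mm. The wrist camera is an equidistant fisheye: a pixel r from the principal point sees the ray r / f radians off the axis. A picture is of the moment at which its call begins.
- hand_in(): hands the job in; it is judged then, once.
The state is a dict: "time_s": time; "q": joint angles; "dq": joint speeds; "joint_efforts": joint torques, N m; "eef_pos": TCP position; "eef_rot": TCP orientation; "wrist_force": force on the tool from outside, world axes, zero at the start; "torque": the same for the moment, N m; "opening": opening from 0.0 (shut) to 1.0 (fully open); "grasp_force": force on a finger pad.
Only numpy, scipy, OpenCV 4.12 (cv2) and the standard library are available. Lean on these libraries where they do the work, as an engineer would, in place of code of your own. Each camera call takes 0.05 s, during which the arm holds its last target. There are 200 camera calls.

## Working session

There is one attempt and no reset: what is moved stays moved. The work goes in short steps, Python scripts to look and compute and a tool call to move; the robot and the scene stay as the last step left them, time stands still between calls to the robot, and variables do not carry over. Pictures are saved under pics/ and viewed, at most 10 in all, crops included, and the job is handed in when it is done.

Besides the shell and the picture viewer there is one more tool, called after "Call:" by a JSON object that holds its "op" and its "data", one argument or row to a line. carry_out: Moves the arm, as the interface text tells. Its arguments: {"type":"object","properties":{"plan":{"type":"array","items":{"type":"array","items":{"type":"array","items":{"type":"number"}}}}},"required":["plan"]}

```bash
mkdir -p pics; ls
cat > h.py <<'E'
import numpy as np,cv2
from bench import get_obs,camera
def world(c,u,v,z=None):
    K=c["camera_matrix"];T=c["cam_to_world"]
    d=np.array([(u-K[0,2])/K[0,0],-(v-K[1,2])/K[1,1],-1])
    if z is None: s=c["z_map"][int(round(v)),int(round(u))]
    else: s=(z-T[2,3])/(T[:3,:3]@d)[2]
    return T[:3,:3]@(d*s)+T[:3,3]
def pix(c,p):
    K=c["camera_matrix"];T=c["cam_to_world"];q=T[:3,:3].T@(np.array(p)-T[:3,3])
    return K[0,2]+K[0,0]*q[0]/-q[2],K[1,2]-K[1,1]*q[1]/-q[2]
def save(n,im): cv2.imwrite("pics/"+n,np.ascontiguousarray(im[:,:,::-1]))
E
python3 - <<'E'
from h import *
import pickle
print(get_obs())
for n in("top","scene"):
    c=camera(n);save(n+"1.png",c["pixels"]);pickle.dump(c,open(n+".pkl","wb"));print(n,c["camera_matrix"],c["cam_to_world"])
E
```

```text
pics
{'time_s': 0.0, 'q': array([-1.44831527e+00,  1.81575565e-01,  1.60798139e+00, -4.47228438e-05,
        1.35379592e+00, -2.06264579e-01]), 'dq': array([-9.49340665e-04,  1.71562924e-04, -7.09873419e-06, -6.74613839e-04,
        1.24899986e-03,  1.88748232e-03]), 'joint_efforts': array([-9.36072502e-04, -4.44875050e+01, -3.51337874e+01, -5.32105860e-04,
        9.09333816e-03, -1.93322542e-06]), 'eef_pos': array([ 0.18559678, -0.5436488 ,  0.2303776 ]), 'eef_rot': array([-8.80249983e-04,  9.86520004e-01,  1.63638340e-01,  1.50448885e-05]), 'wrist_force': array([0.03455399, 0.93443248, 0.2207803 ]), 'torque': array([ 0.00683485, -0.00311034,  0.02947082]), 'grasp_force': 0.0, 'opening': 0.9974781373316919}
top [[367.69792115   0.         315.21918263]
 [  0.         367.69792115 200.65568406]
 [  0.           0.           1.        ]] [[ 0.02408528  0.98579793 -0.16619973  0.34582494]
 [-0.99970838  0.0234599  -0.00572523 -0.04613758]
 [-0.00174489  0.16628916  0.98607549  0.99668986]
 [ 0.          0.          0.          1.        ]]
scene [[481.98726204   0.         316.16578638]
 [  0.         481.98726204 197.36831221]
 [  0.           0.           1.        ]] [[-0.86488439  0.36143854 -0.34833485  0.07488005]
 [-0.50195242 -0.62871405  0.59393805  0.6675011 ]
 [-0.00433091  0.68853527  0.72518992  0.94614563]
 [ 0.          0.          0.          1.        ]]
```

View pics/top1.png

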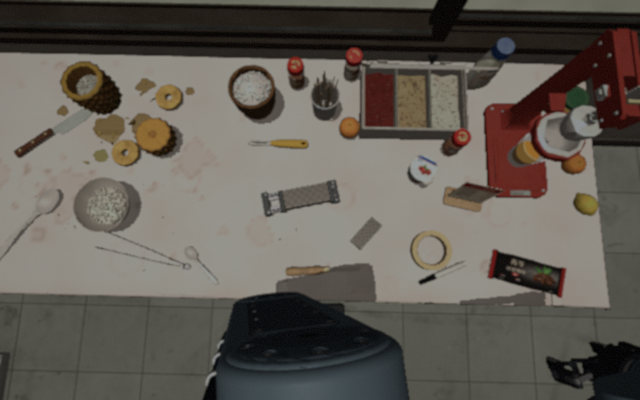

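View pics/scene1.png

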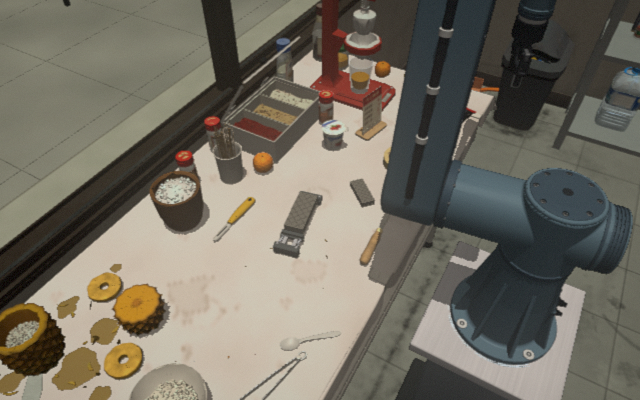

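The top view shows two whetstone lookalikes. One is the large grooved block in the holder at about (303,197), the other a smaller loose grey block at (366,233). The larger one in the holder is the target, so I'll check it in a close crop and measure it.

Run:
```python
from h import *
import pickle
t=pickle.load(open("top.pkl","rb"));s=pickle.load(open("scene.pkl","rb"))
a=cv2.resize(t["pixels"][165:255,250:390],None,fx=5.7,fy=5.7,interpolation=2)[:,:800]
b=cv2.resize(s["pixels"][180:265,250:330],None,fx=7,fy=7,interpolation=2)
save("ct.png",a[:600]);save("cs.png",b[:600])
for uv in((303,197),(366,233),(270,203),(263,204),(340,190)):print(uv,world(t,*uv).round(3))
```

```text
(303, 197) [ 0.515 -0.008  0.044]
(366, 233) [ 0.427 -0.178  0.018]
(270, 203) [ 0.504  0.084 -0.   ]
(263, 204) [0.497 0.099 0.026]
(340, 190) [ 0.545 -0.108  0.   ]
```

View pics/ct.png

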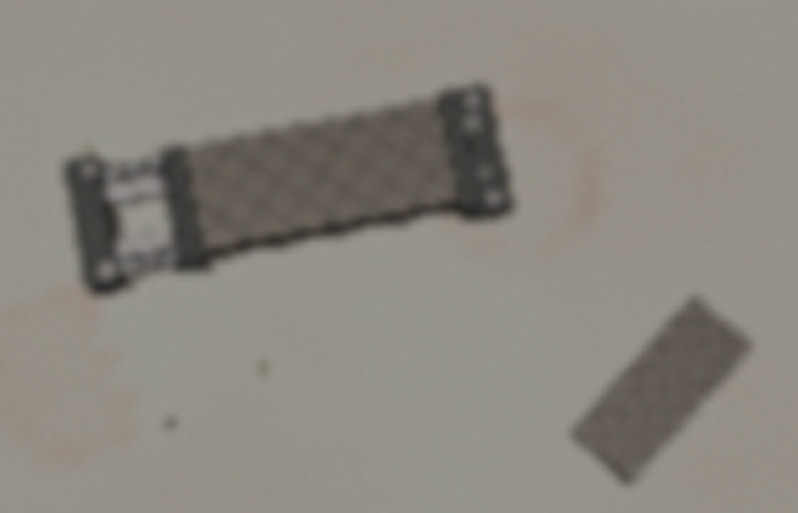

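View pics/cs.png

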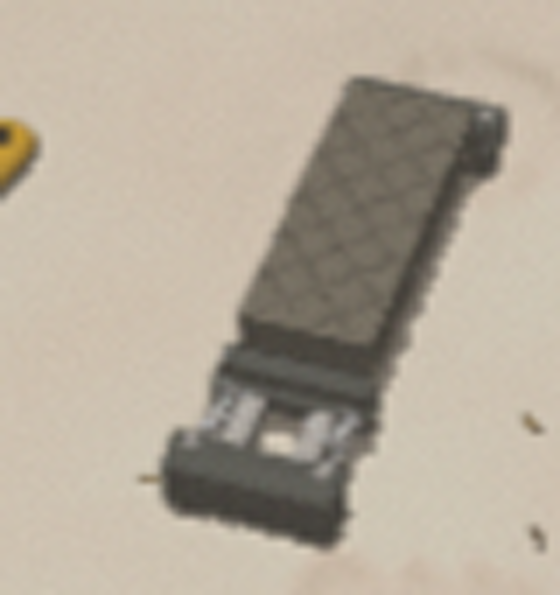

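Choice confirmed. The large two-layer block with crossed grooves is in the holder, with its springs on the world +y side (image left). The small grey block lower right is a decoy. Next I'll measure the stone and holder from depth.

```bash
cat >> h.py <<'E'
from scipy.spatial.transform import Rotation as Rn
def cloud(c):
    K=c["camera_matrix"];T=c["cam_to_world"];v,u=np.mgrid[:400,:640];s=c["z_map"]
    p=np.stack([(u-K[0,2])/K[0,0]*s,-(v-K[1,2])/K[1,1]*s,-s],-1)
    return p@T[:3,:3].T+T[:3,3]
def tgt(psi,th,g,back=0.019):
    "tool R and TCP for holder yaw psi, tilt th(deg) about holder x, grasp point g"
    R=Rn.from_rotvec([0,0,psi])*Rn.from_rotvec([np.radians(th),0,0])*Rn.from_matrix(np.array([[0,1,0],[1,0,0],[0,0,-1.]]))
    return R,np.array(g)+R.as_matrix()[:,2]*back
def delta(R,p,o=None):
    o=o or get_obs();q=o["eef_rot"];R0=Rn.from_quat([q[1],q[2],q[3],q[0]])
    return (p-o["eef_pos"]).round(4),(R*R0.inv()).as_rotvec().round(4)
E
python3 - <<'E'
from h import *
import pickle
for n,(u0,u1,v0,v1) in dict(top=(240,350,160,230),scene=(250,330,170,265)).items():
    c=pickle.load(open(n+".pkl","rb"));P=cloud(c)[v0:v1,u0:u1].reshape(-1,3)
    print(n,"table",np.median(P[np.abs(P[:,2])<.012],0)[2])
    m=P[(P[:,2]>.038)&(P[:,2]<.055)]
    r=cv2.minAreaRect((m[:,:2]*1000).astype(np.float32));print("stone",r,np.median(m[:,2]))
    m=P[(P[:,2]>.02)&(P[:,2]<.055)]
    r=cv2.minAreaRect((m[:,:2]*1000).astype(np.float32));print("all",r)
c=pickle.load(open("top.pkl","rb"))
# corners read in crop (5.7x): stone top
C=[world(c,250+x/5.7,165+y/5.7,.044)[:2] for x,y in((190,148),(440,100),(456,205),(200,252))]
print(np.round(C,4),np.mean(C,0))
P=cloud(c);print("objects >3cm between y .1-.5:")
for x in np.arange(.3,.75,.05):print(round(x,2),[int(1000*np.max(P[(abs(P[...,0]-x)<.025)&(abs(P[...,1]-y)<.025)][:,2],initial=-1)) for y in np.arange(-.25,.55,.05)])
E
```

```text
top table -0.00012531883309396807
stone ((521.6066284179688, -16.27123260498047), (50.58393478393555, 119.73892974853516), 12.653755187988281) 0.04432031385010793
all ((518.86572265625, 0.0479583740234375), (63.624290466308594, 205.0853271484375), 12.67998218536377)
scene table -0.001015388931299377
stone ((520.1669921875, -16.642669677734375), (50.7785530090332, 123.5845947265625), 12.534402847290039) 0.043307180216754615
all ((552.58544921875, -35.71795654296875), (148.20639038085938, 307.94378662109375), 41.80769729614258)
[[ 0.5303  0.0442]
 [ 0.5558 -0.0711]
 [ 0.5065 -0.0794]
 [ 0.4818  0.0377]] [ 0.51861161 -0.01718271]
objects >3cm between y .1-.5:
0.3 [6, 5, 4, 795, 805, 801, 693, 437, 6, 7, 12, 11, 5, 6, 4, 6]
0.35 [4, 5, 11, 21, 996, 26, 24, 5, 5, 5, 14, 15, 17, 15, 16, 17]
0.4 [4, 22, 21, 8, 6, 5, 4, 5, 4, 5, 4, 10, 4, 16, 15, 60]
0.45 [6, 22, 21, 5, 4, 5, 6, 29, 5, 3, 4, 5, 5, 4, 59, 55]
0.5 [4, 3, 5, 47, 48, 50, 47, 31, 4, 4, 123, 5, 4, 4, 59, 42]
0.55 [3, 6, 5, 33, 48, 48, 46, 31, 5, 3, 4, 3, 6, 5, 60, 59]
0.6 [3, 6, 4, 4, 4, 5, 4, 5, 4, 4, 4, 3, 4, 61, 22, 23]
0.65 [4, 5, 6, 7, 5, 16, 20, 16, 12, 4, 4, 4, 70, 70, 69, 22]
0.7 [96, 94, 95, 54, 4, 15, 18, 16, 10, 5, 6, 5, 68, 69, 66, 6]
```

Run:
```python
from h import *
S=np.array([.5208,-.0164,.032]);psi=np.radians(12.65)
R,p=tgt(psi,-35,S); z=R.as_matrix()[:,2]
R0,p0=tgt(psi,0,S+[0,0,.2]);print("transit",delta(R0,p0))
print("hover",p-.13*z,"grasp",p,"toolz",z, "hx",np.cos(psi),np.sin(psi))
```

```text
transit (array([ 0.3352,  0.5273, -0.0175]), array([-1.1000e-03, -1.3000e-03,  1.4628e+00]))
hover [0.50685726 0.04572153 0.12292588] grasp [ 0.52318659 -0.02703342  0.01643611] toolz [ 0.12561026 -0.55965346 -0.81915204] hx 0.9757260244712084 0.2189948062617258
```

Call:
{"op": "carry_out", "data": {
  "plan": [
    [[0.022, 0.034, 0.004, 0, 0, 0.098, 1], [0.044, 0.068, 0.008, 0, 0, 0.195, 1], [0.066, 0.102, 0.012, 0, 0, 0.293, 1], [0.088, 0.136, 0.016, 0, 0, 0.39, 1], [0.11, 0.17, 0.02, 0, 0, 0.488, 1]]
  ]
}}

```text
time_s: 0.52
eef_pos: [0.2961, -0.3723, 0.251]
eef_rot: [-0.0, 0.917, 0.399, 0.0]
wrist_force: [0.8, -0.4, 1.0]
opening: 1.006
grasp_force: 0.0
```

Call:
{"op": "carry_out", "data": {
  "plan": [
    [[0.022, 0.034, 0, 0, 0, 0.098, 1], [0.044, 0.068, 0, 0, 0, 0.195, 1], [0.066, 0.102, 0, 0, 0, 0.293, 1], [0.088, 0.136, 0, 0, 0, 0.39, 1], [0.11, 0.17, 0, 0, 0, 0.488, 1]]
  ]
}}

```text
time_s: 0.93
eef_pos: [0.4062, -0.2022, 0.2512]
eef_rot: [0.0, 0.793, 0.609, 0.0]
wrist_force: [0.9, -0.7, -0.8]
opening: 0.999
grasp_force: 0.0
```

Call:
{"op": "carry_out", "data": {
  "plan": [
    [[0.022, 0.034, 0, 0, 0, 0.098, 1], [0.044, 0.068, 0, 0, 0, 0.195, 1], [0.066, 0.102, 0, 0, 0, 0.293, 1], [0.088, 0.136, 0, 0, 0, 0.39, 1], [0.11, 0.17, 0, 0, 0, 0.488, 1]]
  ]
}}

```text
time_s: 1.35
eef_pos: [0.5162, -0.0321, 0.2511]
eef_rot: [-0.0, 0.622, 0.783, -0.0]
wrist_force: [0.1, -0.1, 0.8]
opening: 0.999
grasp_force: 0.0
```

```bash
cat > d.py <<'E'
import sys
from h import *
# usage: d.py th gx gy gz [psi_deg] -> delta to tool pose
a=[float(x) for x in sys.argv[1:]]
psi=np.radians(a[4] if len(a)>4 else 12.65)
R,p=tgt(psi,a[0],a[1:4]);o=get_obs();print(*delta(R,p,o),"z",R.as_matrix()[:,2].round(3))
print("t",round(o["time_s"],2),"q",o["q"].round(2),"eef",o["eef_pos"].round(4),"F",o["wrist_force"].round(1),"T",o["torque"].round(2),"grip",round(o["grasp_force"],1),"open",round(o["opening"],3))
E
python3 d.py -35 .5045 .0564 .139
```

```text
[-0.0093  0.0779 -0.1276] [-0.5956 -0.1359 -0.006 ] z [ 0.126 -0.56  -0.819]
t 1.35 q [-0.29  0.03  1.73 -0.    1.38 -0.52] eef [ 0.5162 -0.0321  0.2511] F [ 0.1 -0.1  0.8] T [0.01 0.01 0.03] grip 0.0 open 0.999
```

Call:
{"op": "carry_out", "data": {
  "plan": [
    [[-0.002, 0.016, -0.02, -0.119, -0.027, -0.001, 1], [-0.004, 0.031, -0.045, -0.238, -0.054, -0.002, 1], [-0.006, 0.047, -0.07, -0.357, -0.082, -0.004, 1], [-0.008, 0.063, -0.1, -0.476, -0.109, -0.005, 1], [-0.0093, 0.078, -0.1276, -0.5956, -0.1359, -0.006, 1]]
  ]
}}

```text
time_s: 1.77
eef_pos: [0.5068, 0.043, 0.1273]
eef_rot: [0.229, 0.6, 0.745, -0.18]
wrist_force: [-0.2, 0.1, 0.2]
opening: 0.997
grasp_force: 0.0
```

```bash
python3 d.py -35 .5208 -.0164 .032
python3 - <<'E'
from h import *
c=camera("wrist");save("w1.png",c["pixels"])
E
```

```text
[ 0.0164 -0.0701 -0.1109] [-0.0206  0.0011  0.003 ] z [ 0.126 -0.56  -0.819]
t 1.77 q [ 0.2   0.25  1.88 -0.67  1.1   0.33] eef [0.5068 0.043  0.1273] F [-0.2  0.1  0.2] T [ 0.27  0.04 -0.02] grip 0.0 open 0.997
```

View pics/w1.png

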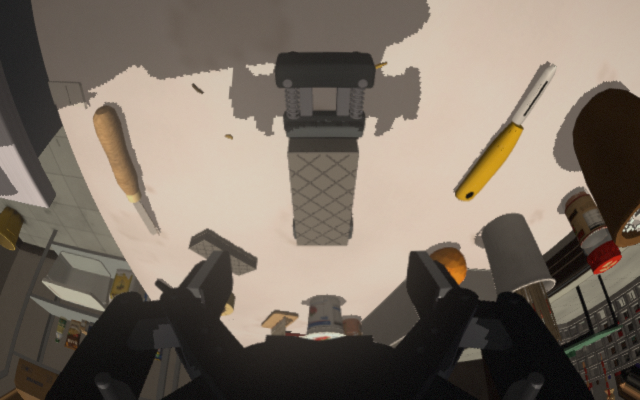

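The wrist view shows the grooved stone centred between the open fingers (column ~322). The spring jaw is beyond it at the top and nothing is in the way. I'll check the camera's clearance before descending.

Run:
```python
from h import *
c=camera("wrist");T=c["cam_to_world"];o=get_obs();q=o["eef_rot"]
R=Rn.from_quat([q[1],q[2],q[3],q[0]]).as_matrix()
print((R.T@(T[:3,3]-o["eef_pos"])).round(3),(R.T@-T[:3,2]).round(2))
# predicted stone corner check via fisheye
```

```text
[ 0.073  0.001 -0.142] [-0.28  0.    0.96]
```

Call:
{"op": "carry_out", "data": {
  "plan": [
    [[0.0033, -0.014, -0.022, -0.02, 0.001, 0.003, 1], [0.0066, -0.028, -0.044, -0.02, 0.001, 0.003, 1], [0.0098, -0.042, -0.0665, -0.02, 0.001, 0.003, 1], [0.0131, -0.056, -0.0887, -0.02, 0.001, 0.003, 1], [0.0164, -0.0701, -0.1109, -0.02, 0.001, 0.003, 1]]
  ]
}}

```text
time_s: 2.28
eef_pos: [0.5237, -0.0298, 0.0164]
eef_rot: [0.231, 0.597, 0.745, -0.188]
wrist_force: [0.6, -0.2, -0.7]
opening: 0.998
grasp_force: 0.0
```

```bash
python3 d.py -35 .5208 -.0164 .032
```

```text
[-0.0005  0.0028 -0.    ] [-0.0055 -0.0044  0.0031] z [ 0.126 -0.56  -0.819]
t 2.28 q [ 0.06  0.46  1.91 -0.83  0.87  0.43] eef [ 0.5237 -0.0298  0.0164] F [ 0.6 -0.2 -0.7] T [ 0.18  0.06 -0.04] grip 0.0 open 0.998
```

Call:
{"op": "carry_out", "data": {
  "plan": [
    [[-0.0005, 0.0028, 0, -0.0055, -0.0044, 0.003, 0.9], [-0.0005, 0.0028, 0, -0.0055, -0.0044, 0.003, 0.7], [-0.0005, 0.0028, 0, -0.0055, -0.0044, 0.003, 0.4], [-0.0005, 0.0028, 0, -0.0055, -0.0044, 0.003, 0.2], [-0.0005, 0.0028, 0, -0.0055, -0.0044, 0.003, 0.2]]
  ]
}}

```text
time_s: 2.7
eef_pos: [0.5248, -0.025, 0.0184]
eef_rot: [0.236, 0.596, 0.745, -0.186]
wrist_force: [4.5, 2.2, -0.1]
opening: 0.579
grasp_force: 63.6
```

Call:
{"op": "carry_out", "data": {
  "plan": [
    [[0, 0, 0, 0, 0, 0, 0.2], [0, 0, 0, 0, 0, 0, 0.2], [0, 0, 0, 0, 0, 0, 0.2], [0, 0, 0, 0, 0, 0, 0.2], [0, 0, 0, 0, 0, 0, 0.2]]
  ]
}}

```text
time_s: 3.12
eef_pos: [0.5248, -0.025, 0.0184]
eef_rot: [0.237, 0.596, 0.745, -0.187]
wrist_force: [4.7, 1.7, 4.0]
opening: 0.575
grasp_force: 64.1
```

```bash
python3 d.py -35 .5208 -.0164 .032
```

```text
[-0.0016 -0.002  -0.002 ] [ 0.0006  0.0039 -0.002 ] z [ 0.126 -0.56  -0.819]
t 3.12 q [ 0.07  0.46  1.91 -0.84  0.87  0.44] eef [ 0.5248 -0.025   0.0184] F [4.7 1.7 4. ] T [ 0.39 -0.65  0.21] grip 64.1 open 0.575
```

Call:
{"op": "carry_out", "data": {
  "plan": [
    [[0, 0, 0.006, 0, 0, 0, 0.2], [0, 0, 0.014, 0, 0, 0, 0.2], [0, 0, 0.024, 0, 0, 0, 0.2], [0, 0, 0.04, 0, 0, 0, 0.2], [0, 0, 0.06, 0, 0, 0, 0.2]]
  ]
}}

```text
time_s: 3.53
eef_pos: [0.5204, -0.0257, 0.0762]
eef_rot: [0.233, 0.595, 0.745, -0.19]
wrist_force: [-0.1, -0.3, -3.2]
opening: 0.575
grasp_force: 65.8
```

Call:
{"op": "carry_out", "data": {
  "plan": [
    [[0, 0.01, 0.02, 0, 0, 0, 0.2], [0, 0.03, 0.04, 0, 0, 0, 0.2], [0, 0.06, 0.06, 0, 0, 0, 0.2], [0, 0.09, 0.075, 0, 0, 0, 0.2], [0, 0.12, 0.09, 0, 0, 0, 0.2]]
  ]
}}

```text
time_s: 3.95
eef_pos: [0.5213, 0.0955, 0.1681]
eef_rot: [0.234, 0.596, 0.745, -0.188]
wrist_force: [1.4, 0.5, -3.7]
opening: 0.571
grasp_force: 65.9
```

```bash
python3 d.py 55 .52 .22 .14 12.65; python3 d.py -35 .52 .22 .14 12.65;  python3 - <<'E'
from h import *
c=camera("scene");save("s2.png",cv2.resize(c["pixels"][60:360,200:500],None,fx=2,fy=2))
E
```

```text
[-0.0047  0.1397 -0.039 ] [ 1.5327e+00  3.4250e-01 -7.0000e-04] z [-0.179  0.799 -0.574]
t 3.95 q [ 0.3   0.27  1.76 -0.65  1.24  0.34] eef [0.5213 0.0955 0.1681] F [ 1.4  0.5 -3.7] T [0.65 0.05 0.04] grip 65.9 open 0.571
[ 0.0011  0.1139 -0.0437] [ 0.     -0.0014  0.0005] z [ 0.126 -0.56  -0.819]
t 3.95 q [ 0.3   0.27  1.76 -0.65  1.24  0.34] eef [0.5213 0.0955 0.1681] F [ 1.4  0.5 -3.7] T [0.65 0.05 0.04] grip 65.9 open 0.571
```

View pics/s2.png

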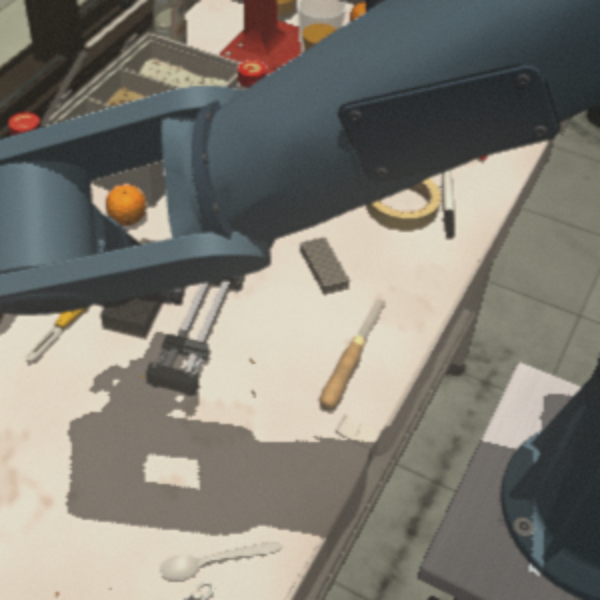

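The scene view shows the holder empty, bare rails at crop ~(205,310), and the stone held clear. Now I'll turn it 90° about its short axis.

Call:
{"op": "carry_out", "data": {
  "plan": [
    [[0, 0.0093, 0, 0.102, 0.0228, 0, 0.2], [0, 0.0186, 0, 0.204, 0.0456, 0, 0.2], [0, 0.028, 0, 0.307, 0.0684, 0, 0.2], [0, 0.0373, 0, 0.409, 0.0912, 0, 0.2], [-0.0016, 0.0466, 0, 0.511, 0.114, 0, 0.2]]
  ]
}}

```text
time_s: 4.42
eef_pos: [0.5205, 0.1418, 0.1678]
eef_rot: [0.033, 0.623, 0.781, -0.025]
wrist_force: [-1.2, -0.2, -4.5]
opening: 0.576
grasp_force: 65.8
```

Call:
{"op": "carry_out", "data": {
  "plan": [
    [[0, 0.0093, 0, 0.102, 0.0228, 0, 0.2], [0, 0.0186, 0, 0.204, 0.0456, 0, 0.2], [0, 0.028, 0, 0.307, 0.0684, 0, 0.2], [0, 0.0373, 0, 0.409, 0.0912, 0, 0.2], [-0.0016, 0.0466, 0, 0.511, 0.114, 0, 0.2]]
  ]
}}

```text
time_s: 4.83
eef_pos: [0.5192, 0.1876, 0.1678]
eef_rot: [-0.169, 0.609, 0.763, 0.137]
wrist_force: [-0.5, 1.0, -3.2]
opening: 0.579
grasp_force: 65.8
```

Call:
{"op": "carry_out", "data": {
  "plan": [
    [[0, 0.0093, 0, 0.102, 0.0228, 0, 0.2], [0, 0.0186, 0, 0.204, 0.0456, 0, 0.2], [0, 0.028, 0, 0.307, 0.0684, 0, 0.2], [0, 0.0373, 0, 0.409, 0.0912, 0, 0.2], [-0.0016, 0.0466, 0, 0.511, 0.114, 0, 0.2]]
  ]
}}

```text
time_s: 5.25
eef_pos: [0.5179, 0.2337, 0.1674]
eef_rot: [-0.36, 0.553, 0.693, 0.291]
wrist_force: [-0.5, 0.7, -4.4]
opening: 0.57
grasp_force: 65.9
```

```bash
python3 d.py 55 .52 .22 .080
```

```text
[-0.0013  0.0015 -0.0983] [-0.0035  0.0042 -0.0003] z [-0.179  0.799 -0.574]
t 5.25 q [-0.24  0.44  1.73  0.83  1.55 -0.74] eef [0.5179 0.2337 0.1674] F [-0.5  0.7 -4.4] T [-0.86 -0.15  0.02] grip 65.9 open 0.57
```

Call:
{"op": "carry_out", "data": {
  "plan": [
    [[0, 0, -0.02, -0.0035, 0.004, 0, 0.2], [0, 0, -0.042, -0.0035, 0.004, 0, 0.2], [0, 0, -0.065, -0.0035, 0.004, 0, 0.2], [0, 0, -0.085, -0.0035, 0.004, 0, 0.2], [0, 0, -0.1, -0.0035, 0.004, 0, 0.2]]
  ]
}}

```text
time_s: 5.67
eef_pos: [0.5164, 0.2339, 0.065]
eef_rot: [-0.36, 0.555, 0.693, 0.286]
wrist_force: [-0.7, 0.1, -4.0]
opening: 0.577
grasp_force: 66.0
```

```bash
python3 d.py 55 .52 .22 .060;  python3 - <<'E'
from h import *
c=camera("scene");save("s3.png",cv2.resize(c["pixels"][140:400,120:420],None,fx=2.3,fy=2.3))
E
```

```text
[ 0.0002  0.0013 -0.0159] [ 0.0047 -0.0025 -0.0016] z [-0.179  0.799 -0.574]
t 5.67 q [-0.24  0.62  1.72  0.83  1.43 -0.87] eef [0.5164 0.2339 0.065 ] F [-0.7  0.1 -4. ] T [-0.82 -0.16 -0.  ] grip 66.0 open 0.577
```

View pics/s3.png

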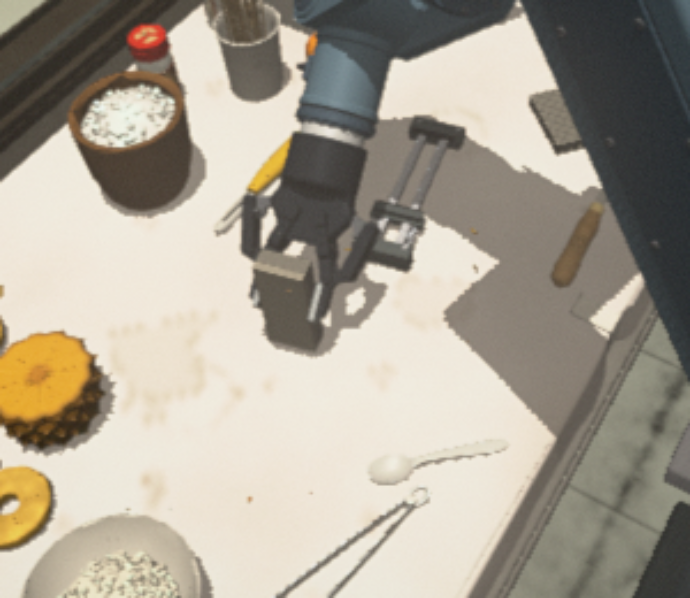

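The stone hangs upright between the fingers (crop ~(290,300)) with its smooth face toward +y and open table around it. I'll lower it to contact.

Call:
{"op": "carry_out", "data": {
  "plan": [
    [[0, 0, -0.004, 0.0047, -0.0025, -0.0016, 0.2], [0, 0, -0.008, 0.0047, -0.0025, -0.0016, 0.2], [0, 0, -0.011, 0.0047, -0.0025, -0.0016, 0.2], [0, 0, -0.013, 0.0047, -0.0025, -0.0016, 0.2], [0, 0, -0.014, 0.0047, -0.0025, -0.0016, 0.2]]
  ]
}}

```text
time_s: 6.13
eef_pos: [0.5179, 0.2339, 0.0528]
eef_rot: [-0.36, 0.554, 0.692, 0.289]
wrist_force: [0.3, -0.6, -3.8]
opening: 0.581
grasp_force: 65.9
```

```bash
python3 d.py 55 .52 .22 .060
```

```text
[-0.0013  0.0013 -0.0037] [-0.0004  0.0016  0.0014] z [-0.179  0.799 -0.574]
t 6.13 q [-0.24  0.65  1.72  0.84  1.42 -0.89] eef [0.5179 0.2339 0.0528] F [ 0.3 -0.6 -3.8] T [-0.79 -0.19 -0.  ] grip 65.9 open 0.581
```

Call:
{"op": "carry_out", "data": {
  "plan": [
    [[0, 0, -0.001, 0, 0, 0, 0.2], [0, 0, -0.002, 0, 0, 0, 0.2], [0, 0, -0.003, 0, 0, 0, 0.2], [0, 0, -0.0035, 0, 0, 0, 0.2], [0, 0, -0.0035, 0, 0, 0, 0.2]]
  ]
}}

```text
time_s: 6.55
eef_pos: [0.5179, 0.234, 0.0519]
eef_rot: [-0.361, 0.553, 0.692, 0.29]
wrist_force: [-6.3, -6.6, 16.0]
opening: 0.574
grasp_force: 67.9
```

```bash
python3 d.py 55 .52 .22 .060
```

```text
[-0.0013  0.0012 -0.0028] [-0.0046  0.001  -0.0001] z [-0.179  0.799 -0.574]
t 6.55 q [-0.24  0.65  1.72  0.84  1.42 -0.89] eef [0.5179 0.234  0.0519] F [-6.3 -6.6 16. ] T [0.54 0.87 0.75] grip 67.9 open 0.574
```

Contact. I'll ease off the load, then open.

Call:
{"op": "carry_out", "data": {
  "plan": [
    [[0, 0, 0.001, 0, 0, 0, 0.2], [0, 0, 0.002, 0, 0, 0, 0.2], [0, 0, 0.002, 0, 0, 0, 0.2], [0, 0, 0.002, 0, 0, 0, 0.2], [0, 0, 0.002, 0, 0, 0, 0.2]]
  ]
}}

```text
time_s: 6.97
eef_pos: [0.5179, 0.234, 0.0519]
eef_rot: [-0.36, 0.554, 0.692, 0.29]
wrist_force: [-2.7, -2.9, 6.4]
opening: 0.573
grasp_force: 66.8
```

```bash
python3 d.py 55 .52 .22 .060
```

```text
[-0.0013  0.0012 -0.0028] [-0.0019  0.001   0.0012] z [-0.179  0.799 -0.574]
t 6.97 q [-0.24  0.65  1.72  0.84  1.42 -0.89] eef [0.5179 0.234  0.0519] F [-2.7 -2.9  6.4] T [-0.01  0.25  0.28] grip 66.8 open 0.573
```

Call:
{"op": "carry_out", "data": {
  "plan": [
    [[0, 0, 0.001, 0, 0, 0, 0.2], [0, 0, 0.001, 0, 0, 0, 0.5], [0, 0, 0.001, 0, 0, 0, 0.6], [0, 0, 0.001, 0, 0, 0, 0.66], [0, 0, 0.001, 0, 0, 0, 0.75]]
  ]
}}

```text
time_s: 7.38
eef_pos: [0.5175, 0.2341, 0.0518]
eef_rot: [-0.36, 0.555, 0.692, 0.289]
wrist_force: [-0.4, -1.4, -0.5]
opening: 0.747
grasp_force: 0.0
```

Call:
{"op": "carry_out", "data": {
  "plan": [
    [[0, 0, 0, 0, 0, 0, 0.9], [0, 0, 0, 0, 0, 0, 1], [0, 0, 0, 0, 0, 0, 1], [0, 0, 0, 0, 0, 0, 1], [0, 0, 0, 0, 0, 0, 1]]
  ]
}}

```text
time_s: 7.8
eef_pos: [0.5175, 0.234, 0.0519]
eef_rot: [-0.36, 0.555, 0.692, 0.289]
wrist_force: [0.5, -0.3, 0.3]
opening: 1.001
grasp_force: 0.0
```

```bash
python3 d.py 55 .52 .22 .060
python3 - <<'E'
from h import *
c=camera("scene");P=cloud(c).reshape(-1,3)
m=P[(abs(P[:,0]-.52)<.07)&(abs(P[:,1]-.22)<.06)&(P[:,2]>.112)&(P[:,2]<.13)]
print(len(m),np.median(m,0),cv2.minAreaRect((m[:,:2]*1000).astype(np.float32)))
E
```

```text
[-0.0009  0.0012 -0.0028] [-0.0007  0.0003  0.0016] z [-0.179  0.799 -0.574]
t 7.8 q [-0.24  0.65  1.72  0.84  1.41 -0.89] eef [0.5175 0.234  0.0519] F [ 0.5 -0.3  0.3] T [-0.39 -0.1  -0.08] grip 0.0 open 1.001
523 [0.52523458 0.20566579 0.11826673] ((524.9185180664062, 199.2369842529297), (128.84022521972656, 78.26996612548828), 0.8223903179168701)
```

Call:
{"op": "carry_out", "data": {
  "plan": [
    [[0.003, -0.013, 0.0095, 0, 0, 0, 1], [0.008, -0.036, 0.026, 0, 0, 0, 1], [0.0145, -0.065, 0.047, 0, 0, 0, 1], [0.021, -0.094, 0.068, 0, 0, 0, 1], [0.027, -0.12, 0.086, 0, 0, 0, 1]]
  ]
}}

```text
time_s: 8.27
eef_pos: [0.5451, 0.1114, 0.1399]
eef_rot: [-0.36, 0.555, 0.692, 0.289]
wrist_force: [0.3, 0.3, -0.8]
opening: 1.002
grasp_force: 0.0
```

Call:
{"op": "carry_out", "data": {
  "plan": [
    [[0, 0, 0.025, -0.1, -0.022, 0, 1], [0, 0, 0.055, -0.2, -0.045, 0, 1], [0, 0, 0.085, -0.3, -0.067, 0, 1], [0, 0, 0.115, -0.4, -0.09, 0, 1], [0, 0, 0.145, -0.511, -0.114, 0, 1]]
  ]
}}

```text
time_s: 8.68
eef_pos: [0.5447, 0.1122, 0.2857]
eef_rot: [-0.166, 0.612, 0.761, 0.135]
wrist_force: [1.1, 0.4, -0.0]
opening: 1.003
grasp_force: 0.0
```

```bash
python3 d.py -55 .52 .22 .06
python3 - <<'E'
from h import *
for n in("scene","top"):
    c=camera(n);P=cloud(c).reshape(-1,3)
    save(n+"4.png",cv2.resize(c["pixels"][100:300,100:400],None,fx=2,fy=2))
    b=P[(abs(P[:,0]-.52)<.08)&(abs(P[:,1]-.22)<.06)]
    m=b[(b[:,2]>.11)&(b[:,2]<.13)]
    print(n,len(m),np.median(m,0),cv2.minAreaRect((m[:,:2]*1000).astype(np.float32)))
    m=b[(b[:,2]>.02)&(b[:,2]<.09)]
    print(n,len(m),np.median(m,0),cv2.minAreaRect((m[:,:2]*1000).astype(np.float32)))
E
```

```text
[-0.0213  0.0927 -0.2366] [-1.3582 -0.2996  0.0024] z [ 0.179 -0.799 -0.574]
t 8.68 q [-0.24  0.16  1.58  0.39  1.6  -0.48] eef [0.5447 0.1122 0.2857] F [ 1.1  0.4 -0. ] T [-0.17 -0.08  0.02] grip 0.0 open 1.003
scene 272 [0.51512608 0.22243679 0.11861026] ((516.286865234375, 223.09127807617188), (51.044281005859375, 29.350624084472656), 13.402910232543945)
scene 452 [0.50799261 0.22976956 0.05692521] ((511.27117919921875, 228.97523498535156), (54.253448486328125, 24.197608947753906), 36.9552001953125)
top 0 [nan nan nan] ((0.0, 0.0), (0.0, 0.0), 0.0)
top 0 [nan nan nan] ((0.0, 0.0), (0.0, 0.0), 0.0)
  return _methods._mean(a, axis=axis, dtype=dtype,
  ret = um.true_divide(
```

View pics/scene4.png

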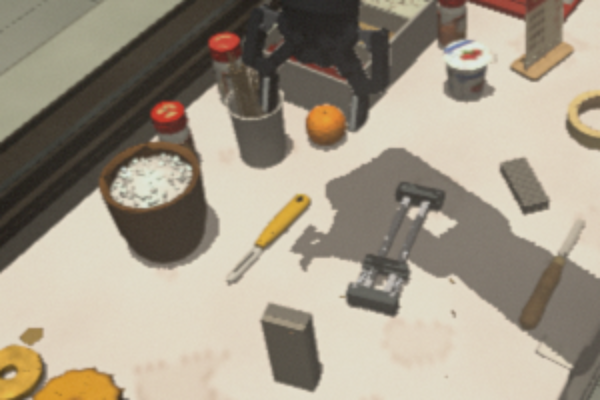

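The scene view shows the stone standing upright by itself at crop ~(290,345), smooth face toward +y. The holder is empty at ~(390,245) and the peeler and the other things are undisturbed. Now I'll swing over to the smooth side.

Call:
{"op": "carry_out", "data": {
  "plan": [
    [[-0.003, 0.016, 0, -0.09, -0.02, 0, 1], [-0.006, 0.032, 0, -0.18, -0.04, 0, 1], [-0.009, 0.048, 0, -0.27, -0.06, 0, 1], [-0.012, 0.064, 0, -0.36, -0.08, 0, 1], [-0.015, 0.08, 0, -0.453, -0.1, 0, 1]]
  ]
}}

```text
time_s: 9.2
eef_pos: [0.5297, 0.1935, 0.2842]
eef_rot: [0.013, 0.626, 0.78, -0.009]
wrist_force: [0.3, 0.1, -0.5]
opening: 1.002
grasp_force: 0.0
```

Call:
{"op": "carry_out", "data": {
  "plan": [
    [[-0.003, 0.016, 0, -0.09, -0.02, 0, 1], [-0.006, 0.032, 0, -0.18, -0.04, 0, 1], [-0.009, 0.048, 0, -0.27, -0.06, 0, 1], [-0.012, 0.064, 0, -0.36, -0.08, 0, 1], [-0.015, 0.08, 0, -0.453, -0.1, 0, 1]]
  ]
}}

```text
time_s: 9.62
eef_pos: [0.5146, 0.2741, 0.2842]
eef_rot: [0.191, 0.607, 0.756, -0.153]
wrist_force: [0.5, -0.5, 0.2]
opening: 1.002
grasp_force: 0.0
```

Call:
{"op": "carry_out", "data": {
  "plan": [
    [[-0.003, 0.012, -0.01, -0.09, -0.02, 0, 1], [-0.006, 0.024, -0.02, -0.18, -0.04, 0, 1], [-0.009, 0.03, -0.04, -0.27, -0.06, 0, 1], [-0.012, 0.037, -0.06, -0.36, -0.08, 0, 1], [-0.014, 0.037, -0.08, -0.453, -0.1, 0, 1]]
  ]
}}

```text
time_s: 10.03
eef_pos: [0.5006, 0.3119, 0.203]
eef_rot: [0.359, 0.555, 0.692, -0.289]
wrist_force: [0.3, -0.6, 0.1]
opening: 1.002
grasp_force: 0.0
```

```bash
python3 d.py -55 .497 .3245 .135
```

```text
[-0.0002 -0.0026 -0.0789] [-0.0016 -0.0006  0.0027] z [ 0.179 -0.799 -0.574]
t 10.03 q [ 0.74  0.65  1.31 -0.8   1.73  0.62] eef [0.5006 0.3119 0.203 ] F [ 0.3 -0.6  0.1] T [ 0.36  0.14 -0.01] grip 0.0 open 1.002
```

Call:
{"op": "carry_out", "data": {
  "plan": [
    [[0, -0.0026, -0.02, 0, 0, 0, 1], [0, -0.0026, -0.04, 0, 0, 0, 1], [0, -0.0026, -0.06, 0, 0, 0.0027, 1], [0, -0.0026, -0.079, 0, 0, 0.0027, 1], [0, -0.0026, -0.079, 0, 0, 0.0027, 1]]
  ]
}}

```text
time_s: 10.45
eef_pos: [0.4993, 0.3059, 0.1199]
eef_rot: [0.356, 0.554, 0.694, -0.291]
wrist_force: [-0.8, 0.3, 0.4]
opening: 0.998
grasp_force: 0.0
```

```bash
python3 d.py -55 .520 .2205 .060
python3 - <<'E'
from h import *
c=camera("wrist");save("w5.png",c["pixels"])
E
```

```text
[ 0.0241 -0.1005 -0.0708] [-0.003  -0.0094  0.0027] z [ 0.179 -0.799 -0.574]
t 10.45 q [ 0.73  0.76  1.33 -0.79  1.64  0.7 ] eef [0.4993 0.3059 0.1199] F [-0.8  0.3  0.4] T [0.33 0.06 0.01] grip 0.0 open 0.998
```

View pics/w5.png

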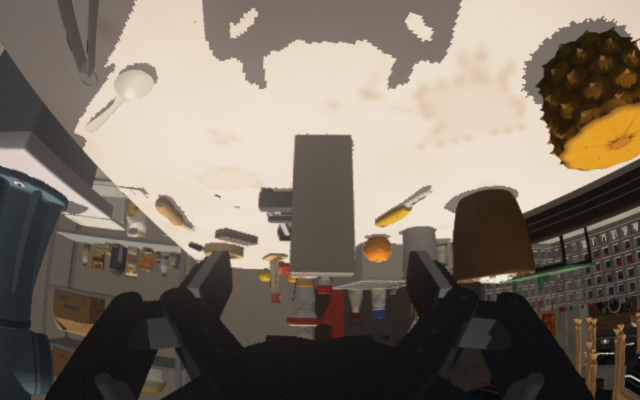

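The wrist view shows the smooth face of the standing stone at columns 293–354, centred between the fingers. Approaching to grasp.

Call:
{"op": "carry_out", "data": {
  "plan": [
    [[0.003, -0.0125, -0.009, -0.003, -0.009, 0.003, 1], [0.006, -0.025, -0.0175, -0.003, -0.009, 0.003, 1], [0.009, -0.0375, -0.0265, -0.003, -0.009, 0.003, 1], [0.012, -0.05, -0.0353, -0.003, -0.009, 0.003, 1], [0.0143, -0.06, -0.0425, -0.003, -0.009, 0.003, 1]]
  ]
}}

```text
time_s: 10.92
eef_pos: [0.516, 0.2474, 0.0829]
eef_rot: [0.362, 0.556, 0.692, -0.285]
wrist_force: [-0.3, 0.7, -0.5]
opening: 1.005
grasp_force: 0.0
```

```bash
python3 d.py -55 .520 .2205 .060
```

```text
[ 0.0074 -0.0421 -0.0338] [-0.0037  0.0079 -0.0013] z [ 0.179 -0.799 -0.574]
t 10.92 q [ 0.66  0.75  1.44 -0.84  1.51  0.74] eef [0.516  0.2474 0.0829] F [-0.3  0.7 -0.5] T [ 0.37  0.07 -0.  ] grip 0.0 open 1.005
```

Call:
{"op": "carry_out", "data": {
  "plan": [
    [[0.0018, -0.0105, -0.0085, 0, 0, 0, 1], [0.0037, -0.021, -0.017, 0, 0, 0, 1], [0.0055, -0.0315, -0.0253, 0, 0, 0, 1], [0.0074, -0.0415, -0.0325, 0, 0, 0, 1], [0.0074, -0.0415, -0.0325, 0, 0, 0, 1]]
  ]
}}

```text
time_s: 11.33
eef_pos: [0.5214, 0.2043, 0.0471]
eef_rot: [0.362, 0.554, 0.692, -0.288]
wrist_force: [-0.5, -0.7, -0.2]
opening: 1.0
grasp_force: 0.0
```

```bash
python3 d.py -55 .520 .2205 .060
```

```text
[0.002 0.001 0.002] [ 0.0003  0.0028 -0.0012] z [ 0.179 -0.799 -0.574]
t 11.33 q [ 0.6   0.77  1.51 -0.88  1.43  0.78] eef [0.5214 0.2043 0.0471] F [-0.5 -0.7 -0.2] T [ 0.39  0.09 -0.01] grip 0.0 open 1.0
```

Call:
{"op": "carry_out", "data": {
  "plan": [
    [[0.002, 0.001, 0.002, 0, 0.003, -0.001, 1], [0.002, 0.001, 0.002, 0, 0.003, -0.001, 0.8], [0.002, 0.001, 0.002, 0, 0.003, -0.001, 0.65], [0.002, 0.001, 0.002, 0, 0.003, -0.001, 0.55], [0.002, 0.001, 0.002, 0, 0.003, -0.001, 0.2]]
  ]
}}

```text
time_s: 11.75
eef_pos: [0.5244, 0.2086, 0.0515]
eef_rot: [0.362, 0.554, 0.693, -0.286]
wrist_force: [-1.7, 1.3, 3.1]
opening: 0.575
grasp_force: 62.4
```

Call:
{"op": "carry_out", "data": {
  "plan": [
    [[0, 0, 0, 0, 0, 0, 0.2], [0, 0, 0, 0, 0, 0, 0.2], [0, 0, 0, 0, 0, 0, 0.2], [0, 0, 0, 0, 0, 0, 0.2], [0, 0, 0, 0, 0, 0, 0.2]]
  ]
}}

```text
time_s: 12.17
eef_pos: [0.5244, 0.2085, 0.0516]
eef_rot: [0.362, 0.554, 0.693, -0.286]
wrist_force: [-2.4, 2.5, 5.4]
opening: 0.577
grasp_force: 62.8
```

```bash
python3 d.py -55 .520 .2205 .060;python3 - <<'E'
from h import *
c=camera("scene");P=cloud(c).reshape(-1,3)
b=P[(abs(P[:,0]-.52)<.08)&(abs(P[:,1]-.22)<.03)]
m=b[(b[:,2]>.112)&(b[:,2]<.126)];print(len(m),np.median(m,0))
E
```

```text
[-0.001  -0.0032 -0.0025] [-0.002   0.0039 -0.0026] z [ 0.179 -0.799 -0.574]
t 12.17 q [ 0.6   0.77  1.49 -0.88  1.44  0.77] eef [0.5244 0.2085 0.0516] F [-2.4  2.5  5.4] T [ 0.16  0.1  -0.13] grip 62.8 open 0.577
3 [0.54390585 0.21524245 0.11910787]
```

Gripped at time 12.2 s. Lifting, then I'll compute the way to the holder.

Call:
{"op": "carry_out", "data": {
  "plan": [
    [[0, 0, 0.01, 0, 0, 0, 0.2], [0, 0, 0.03, 0, 0, 0, 0.2], [0, 0, 0.055, 0, 0, 0, 0.2], [0, 0, 0.08, 0, 0, 0, 0.2], [0, 0, 0.1, 0, 0, 0, 0.2]]
  ]
}}

```text
time_s: 12.63
eef_pos: [0.524, 0.2078, 0.1519]
eef_rot: [0.361, 0.554, 0.693, -0.287]
wrist_force: [0.1, -0.1, -2.8]
opening: 0.576
grasp_force: 62.5
```

```bash
python3 d.py 29 .5262 -.0313 .11
```

```text
[ 2.000e-04 -2.301e-01 -5.850e-02] [1.4279e+00 3.2420e-01 2.0000e-04] z [-0.106  0.473 -0.875]
t 12.63 q [ 0.6   0.6   1.51 -0.87  1.53  0.65] eef [0.524  0.2078 0.1519] F [ 0.1 -0.1 -2.8] T [0.89 0.2  0.04] grip 62.5 open 0.576
```

Call:
{"op": "carry_out", "data": {
  "plan": [
    [[0, -0.015, 0, 0.095, 0.0216, 0, 0.2], [0, -0.03, 0, 0.19, 0.0432, 0, 0.2], [0, -0.046, 0, 0.286, 0.0648, 0, 0.2], [0, -0.061, 0, 0.381, 0.0864, 0, 0.2], [0, -0.077, 0, 0.476, 0.108, 0, 0.2]]
  ]
}}

```text
time_s: 13.05
eef_pos: [0.5237, 0.1307, 0.151]
eef_rot: [0.181, 0.608, 0.76, -0.143]
wrist_force: [-0.1, -0.8, -3.5]
opening: 0.576
grasp_force: 62.4
```

Call:
{"op": "carry_out", "data": {
  "plan": [
    [[0, -0.015, 0, 0.095, 0.0216, 0, 0.2], [0, -0.03, 0, 0.19, 0.0432, 0, 0.2], [0, -0.046, 0, 0.286, 0.0648, 0, 0.2], [0, -0.061, 0, 0.381, 0.0864, 0, 0.2], [0, -0.077, 0, 0.476, 0.108, 0, 0.2]]
  ]
}}

```text
time_s: 13.47
eef_pos: [0.5238, 0.0533, 0.1515]
eef_rot: [-0.007, 0.625, 0.781, 0.008]
wrist_force: [-0.5, 0.0, -3.7]
opening: 0.573
grasp_force: 62.6
```

Call:
{"op": "carry_out", "data": {
  "plan": [
    [[0, -0.015, 0, 0.095, 0.0216, 0, 0.2], [0, -0.03, 0, 0.19, 0.0432, 0, 0.2], [0, -0.046, 0, 0.286, 0.0648, 0, 0.2], [0, -0.061, 0, 0.381, 0.0864, 0, 0.2], [0, -0.076, 0, 0.476, 0.108, 0, 0.2]]
  ]
}}

```text
time_s: 13.88
eef_pos: [0.5239, -0.0235, 0.1514]
eef_rot: [-0.196, 0.605, 0.755, 0.158]
wrist_force: [0.5, 0.7, -4.8]
opening: 0.569
grasp_force: 62.7
```

Call:
{"op": "carry_out", "data": {
  "plan": [
    [[0, 0, -0.012, 0, 0, 0, 0.2], [0, 0, -0.025, 0, 0, 0, 0.2], [0, 0, -0.038, 0, 0, 0, 0.2], [0, 0, -0.05, 0, 0, 0, 0.2], [0, 0, -0.05, 0, 0, 0, 0.2]]
  ]
}}

```text
time_s: 14.3
eef_pos: [0.522, -0.0199, 0.0979]
eef_rot: [-0.197, 0.605, 0.756, 0.155]
wrist_force: [-0.9, 0.7, -3.7]
opening: 0.574
grasp_force: 62.8
```

```bash
python3 d.py 29 .5262 -.0313 .054
python3 - <<'E'
from h import *
c=camera("scene");a=cv2.resize(c["pixels"][150:300,220:400],None,fx=4,fy=4,interpolation=2);save("s6.png",a)
E
```

```text
[ 0.0022 -0.0024 -0.0605] [-0.0007 -0.0044 -0.0015] z [-0.106  0.473 -0.875]
t 14.3 q [-0.5   0.41  1.7   0.38  1.4  -0.86] eef [ 0.522  -0.0199  0.0979] F [-0.9  0.7 -3.7] T [-0.47 -0.09 -0.  ] grip 62.8 open 0.574
```

View pics/s6.png

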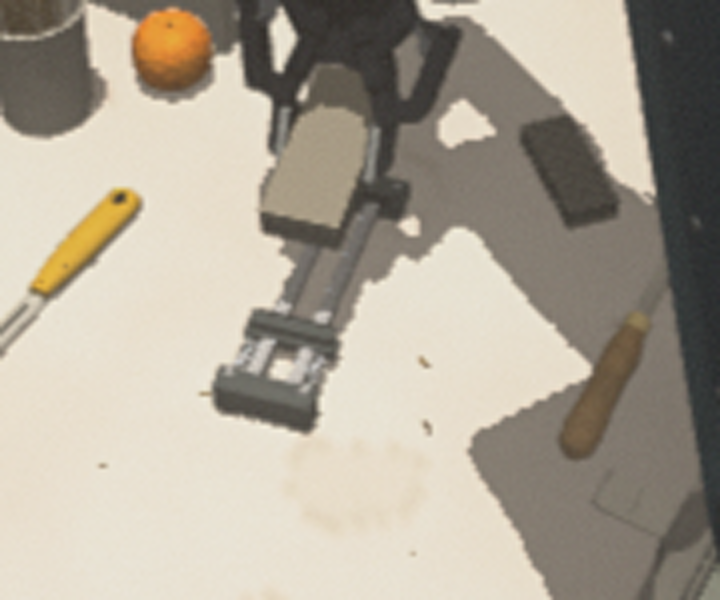

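The smooth face is up, at crop ~(315,165), directly over the holder and nosed slightly down toward the jaw. I'll lower to 10 mm above the insertion height and measure pitch and height.

Call:
{"op": "carry_out", "data": {
  "plan": [
    [[0.0022, -0.0024, -0.015, 0, -0.004, -0.0015, 0.2], [0.0022, -0.0024, -0.03, 0, -0.004, -0.0015, 0.2], [0.0022, -0.0024, -0.045, 0, -0.004, -0.0015, 0.2], [0.0022, -0.0024, -0.058, 0, -0.004, -0.0015, 0.2], [0.0022, -0.0024, -0.06, 0, -0.004, -0.0015, 0.2]]
  ]
}}

```text
time_s: 14.77
eef_pos: [0.525, -0.0233, 0.0388]
eef_rot: [-0.195, 0.605, 0.756, 0.157]
wrist_force: [-0.1, 0.8, -3.7]
opening: 0.572
grasp_force: 62.9
```

```bash
cat > m.py <<'E'
from h import *
C=np.array([.523,-.0171]);ps=np.radians(12.65)
def meas():
    c=camera("scene");P=cloud(c).reshape(-1,3)
    d=P[:,:2]-C;x=d@[np.cos(ps),np.sin(ps)];y=d@[-np.sin(ps),np.cos(ps)];z=P[:,2]
    k=(abs(x)<.02)&(y>-.02)&(y<.052)&(z>.033)&(z<.1)
    A=np.c_[x[k],y[k],np.ones(k.sum())];w=np.linalg.lstsq(A,z[k],rcond=None)[0]
    r=abs(A@w-z[k])<.004;w=np.linalg.lstsq(A[r],z[k][r],rcond=None)[0]
    print("n",r.sum(),"roll,pitch deg",np.degrees(w[:2]).round(1),"top z at C",round(w[2]*1000,1))
    k=(abs(x)<.06)&(abs(z-(w[0]*x+w[1]*y+w[2]))<.004)&(y<.09)&(z>.035)
    k&=(y>0.02)
    print("edges x",np.percentile(x[k],[1,99]).round(4),"y max",np.percentile(y[k],99).round(4))
    k=(abs(x)<.02)&(y>.04)&(y<.13)
    for a in np.arange(.04,.13,.006):
        q=k&(abs(y-a)<.003);print(round(a,3),(np.median(z[q])*1000).round(0) if q.any() else None,end="; ")
    print()
meas()
E
python3 d.py 29 .5262 -.0313 .044; python3 m.py
```

```text
[-0.0008  0.001  -0.0114] [-0.0005  0.0011  0.0012] z [-0.106  0.473 -0.875]
t 14.77 q [-0.51  0.51  1.71  0.39  1.3  -0.9 ] eef [ 0.525  -0.0233  0.0388] F [-0.1  0.8 -3.7] T [-0.48 -0.12  0.05] grip 62.9 open 0.572
n 306 roll,pitch deg [ 0.3 -8.8] top z at C 60.9
edges x [-0.027   0.0219] y max 0.0494
0.04 55.0; 0.046 46.0; 0.052 27.0; 0.058 27.0; 0.064 25.0; 0.07 19.0; 0.076 16.0; 0.082 18.0; 0.088 20.0; 0.094 19.0; 0.1 23.0; 0.106 27.0; 0.112 27.0; 0.118 16.0; 0.124 -0.0;
```

Run:
```python
import pickle,m
s=pickle.load(open("scene.pkl","rb"));m.camera=lambda n:s
m.meas()
```

```text
n 296 roll,pitch deg [-0.6 -9.5] top z at C 61.6
edges x [-0.0271  0.0225] y max 0.0489
0.04 56.0; 0.046 47.0; 0.052 26.0; 0.058 28.0; 0.064 23.0; 0.07 18.0; 0.076 18.0; 0.082 17.0; 0.088 20.0; 0.094 20.0; 0.1 23.0; 0.106 27.0; 0.112 27.0; 0.118 15.0; 0.124 0.0; 
n 332 roll,pitch deg [-0.1  0.2] top z at C 43.2
edges x [-0.0273  0.0219] y max 0.0625
0.04 44.0; 0.046 43.0; 0.052 43.0; 0.058 38.0; 0.064 29.0; 0.07 24.0; 0.076 18.0; 0.082 18.0; 0.088 19.0; 0.094 20.0; 0.1 22.0; 0.106 26.0; 0.112 27.0; 0.118 17.0; 0.124 0.0;
```

Call:
{"op": "carry_out", "data": {
  "plan": [
    [[0, 0.001, 0, 0.018, 0.004, 0, 0.2], [0, 0.001, -0.001, 0.036, 0.008, 0, 0.2], [0, 0.001, -0.003, 0.053, 0.012, 0, 0.2], [0, 0.001, -0.006, 0.053, 0.012, 0, 0.2], [0, 0.001, -0.008, 0.053, 0.012, 0, 0.2]]
  ]
}}

```text
time_s: 15.28
eef_pos: [0.5265, -0.024, 0.0325]
eef_rot: [-0.214, 0.602, 0.75, 0.174]
wrist_force: [-0.0, -1.0, -3.8]
opening: 0.577
grasp_force: 63.0
```

```bash
python3 d.py 32.1 .5262 -.0313 .044; python3 m.py
```

```text
[-0.0025  0.0026 -0.0046] [0.0006 0.004  0.0033] z [-0.116  0.518 -0.847]
t 15.28 q [-0.52  0.55  1.69  0.42  1.33 -0.93] eef [ 0.5265 -0.024   0.0325] F [-0.  -1.  -3.8] T [-0.55 -0.14  0.03] grip 63.0 open 0.577
n 297 roll,pitch deg [ 0.2 -5.6] top z at C 54.8
edges x [-0.026   0.0226] y max 0.0478
0.04 34.0; 0.046 44.0; 0.052 26.0; 0.058 28.0; 0.064 23.0; 0.07 18.0; 0.076 7.0; 0.082 19.0; 0.088 19.0; 0.094 19.0; 0.1 23.0; 0.106 27.0; 0.112 27.0; 0.118 17.0; 0.124 -1.0;
```

Call:
{"op": "carry_out", "data": {
  "plan": [
    [[-0.0012, -0.0003, -0.0015, 0, 0.003, 0.003, 0.2], [-0.0012, -0.0003, -0.003, 0, 0.003, 0.003, 0.2], [-0.0012, -0.0003, -0.0045, 0, 0.003, 0.003, 0.2], [-0.0012, -0.0003, -0.0045, 0, 0.003, 0.003, 0.2], [-0.0012, -0.0003, -0.0045, 0, 0.003, 0.003, 0.2]]
  ]
}}

```text
time_s: 15.75
eef_pos: [0.5252, -0.0237, 0.0283]
eef_rot: [-0.215, 0.6, 0.751, 0.173]
wrist_force: [1.1, -0.4, -3.8]
opening: 0.575
grasp_force: 63.0
```

Call:
{"op": "carry_out", "data": {
  "plan": [
    [[-0.0005, 0.0025, 0, 0, 0, 0, 0.2], [-0.001, 0.005, 0, 0, 0, 0, 0.2], [-0.0016, 0.0075, 0, 0, 0, 0, 0.2], [-0.0022, 0.01, 0, 0, 0, 0, 0.2], [-0.0026, 0.012, 0, 0, 0, 0, 0.2]]
  ]
}}

```text
time_s: 16.17
eef_pos: [0.5229, -0.0126, 0.0285]
eef_rot: [-0.214, 0.6, 0.751, 0.172]
wrist_force: [-0.5, -6.2, -2.0]
opening: 0.578
grasp_force: 63.5
```

```bash
python3 d.py 32.1 .5250 -.026 .0405; python3 m.py
```

```text
[-0.0001 -0.0036 -0.0041] [ 0.0028  0.0019 -0.0009] z [-0.116  0.518 -0.847]
t 16.17 q [-0.51  0.55  1.7   0.42  1.31 -0.93] eef [ 0.5229 -0.0126  0.0285] F [-0.5 -6.2 -2. ] T [-1.31  0.04  0.28] grip 63.5 open 0.578
n 336 roll,pitch deg [ 1.  -3.4] top z at C 51.5
edges x [-0.027  0.022] y max 0.0587
0.04 48.0; 0.046 49.0; 0.052 48.0; 0.058 36.0; 0.064 26.0; 0.07 20.0; 0.076 18.0; 0.082 17.0; 0.088 18.0; 0.094 19.0; 0.1 24.0; 0.106 27.0; 0.112 27.0; 0.118 16.0; 0.124 -0.0;
```

Call:
{"op": "carry_out", "data": {
  "plan": [
    [[0, -0.0005, -0.0003, -0.034, -0.008, 0, 0.2], [0, -0.001, -0.0007, -0.068, -0.015, 0, 0.2], [-0.0003, 0.0005, -0.0007, -0.068, -0.015, 0, 0.2], [-0.0008, 0.0025, -0.0007, -0.068, -0.015, 0, 0.2], [-0.0012, 0.005, -0.0007, -0.068, -0.015, 0, 0.2]]
  ]
}}

```text
time_s: 16.63
eef_pos: [0.5225, -0.0084, 0.028]
eef_rot: [-0.187, 0.606, 0.758, 0.151]
wrist_force: [0.1, -9.6, -1.7]
opening: 0.572
grasp_force: 63.3
```

```bash
python3 d.py 28.1 .5250 -.026 .0405; python3 m.py
```

```text
[ 0.0005 -0.0088 -0.0043] [ 0.0039  0.0033 -0.0002] z [-0.103  0.46  -0.882]
t 16.63 q [-0.48  0.51  1.73  0.39  1.25 -0.89] eef [ 0.5225 -0.0084  0.028 ] F [ 0.1 -9.6 -1.7] T [-1.67 -0.12  0.1 ] grip 63.3 open 0.572
n 253 roll,pitch deg [  1.1 -10.6] top z at C 53.9
edges x [-0.0267  0.0231] y max 0.0635
0.04 47.0; 0.046 46.0; 0.052 45.0; 0.058 43.0; 0.064 34.0; 0.07 24.0; 0.076 17.0; 0.082 18.0; 0.088 18.0; 0.094 20.0; 0.1 21.0; 0.106 27.0; 0.112 27.0; 0.118 17.0; 0.124 -0.0;
```

Call:
{"op": "carry_out", "data": {
  "plan": [
    [[-0.0003, 0.0012, 0, 0, 0, 0, 0.2], [-0.0006, 0.0025, 0, 0, 0, 0, 0.2], [-0.0009, 0.0038, 0, 0, 0, 0, 0.2], [-0.0011, 0.005, 0, 0, 0, 0, 0.2], [-0.0011, 0.005, 0, 0, 0, 0, 0.2]]
  ]
}}

```text
time_s: 17.1
eef_pos: [0.5215, -0.0041, 0.028]
eef_rot: [-0.187, 0.606, 0.758, 0.151]
wrist_force: [0.8, -9.6, -2.6]
opening: 0.574
grasp_force: 63.5
```

```bash
sed -i 's/(y>-.02)&(y<.052)/(y>-.035)\&(y<.056)/' m.py; python3 d.py 28.1 .5250 -.026 .0405; python3 m.py; python3 m.py;python3 - <<'E'
from h import *
c=camera("scene");a=cv2.resize(c["pixels"][165:265,240:350],None,fx=6,fy=6,interpolation=2);save("s7.png",a[:600])
E
```

```text
[ 0.0015 -0.0132 -0.0043] [ 0.0046  0.0035 -0.0002] z [-0.103  0.46  -0.882]
t 17.1 q [-0.47  0.5   1.74  0.39  1.25 -0.88] eef [ 0.5215 -0.0041  0.028 ] F [ 0.8 -9.6 -2.6] T [-1.82 -0.11  0.11] grip 63.5 open 0.574
n 349 roll,pitch deg [ 1.1 -8.8] top z at C 53.7
edges x [-0.0265  0.0228] y max 0.0678
0.04 47.0; 0.046 47.0; 0.052 46.0; 0.058 45.0; 0.064 38.0; 0.07 30.0; 0.076 22.0; 0.082 17.0; 0.088 18.0; 0.094 19.0; 0.1 25.0; 0.106 27.0; 0.112 27.0; 0.118 15.0; 0.124 0.0; 
n 333 roll,pitch deg [ 0.8 -8.9] top z at C 53.6
edges x [-0.0264  0.0228] y max 0.0681
0.04 48.0; 0.046 46.0; 0.052 46.0; 0.058 45.0; 0.064 38.0; 0.07 29.0; 0.076 22.0; 0.082 19.0; 0.088 18.0; 0.094 20.0; 0.1 23.0; 0.106 27.0; 0.112 27.0; 0.118 16.0; 0.124 1.0;
```

View pics/s7.png

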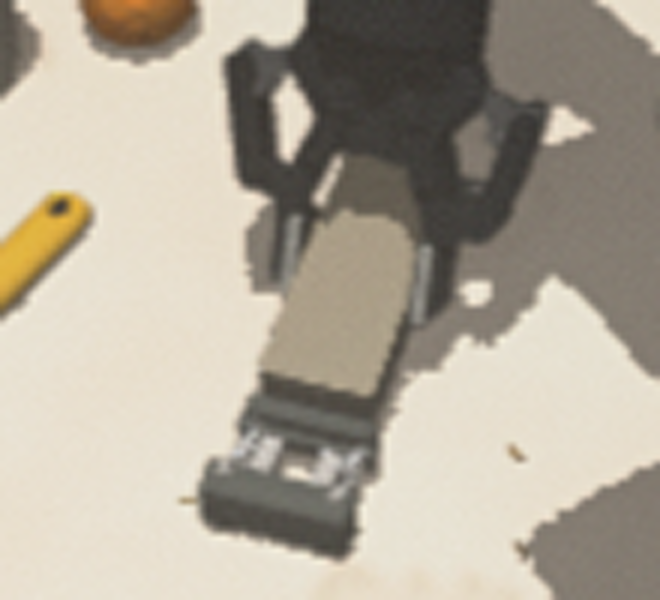

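The crop shows the stone's nose against the sprung jaw at crop ~(315,400). The jaw is pushed back, the smooth face is up, and the tail is raised above the stop. Now I'll lower the tail.

Call:
{"op": "carry_out", "data": {
  "plan": [
    [[-0.0001, 0.0004, -0.0011, 0.021, 0.005, 0, 0.2], [-0.0002, 0.0008, -0.0022, 0.043, 0.01, 0, 0.2], [-0.0003, 0.0012, -0.0034, 0.064, 0.0145, 0, 0.2], [-0.0004, 0.0015, -0.0045, 0.086, 0.019, 0, 0.2], [-0.0004, 0.0018, -0.0056, 0.107, 0.024, 0, 0.2]]
  ]
}}

```text
time_s: 17.67
eef_pos: [0.5212, -0.0028, 0.0223]
eef_rot: [-0.228, 0.597, 0.747, 0.184]
wrist_force: [-0.0, -11.2, -3.0]
opening: 0.576
grasp_force: 63.9
```

```bash
python3 d.py 34.4 .5250 -.026 .0405; python3 m.py;python3 m.py
```

```text
[ 0.0014 -0.0128  0.0025] [0.0045 0.0037 0.0002] z [-0.124  0.551 -0.825]
t 17.67 q [-0.51  0.57  1.7   0.45  1.32 -0.94] eef [ 0.5212 -0.0028  0.0223] F [ -0.  -11.2  -3. ] T [-2.01 -0.07  0.24] grip 63.9 open 0.576
n 141 roll,pitch deg [  3.  -10.7] top z at C 50.9
edges x [-0.0266  0.0231] y max 0.0677
0.04 45.0; 0.046 44.0; 0.052 44.0; 0.058 44.0; 0.064 37.0; 0.07 29.0; 0.076 23.0; 0.082 20.0; 0.088 18.0; 0.094 19.0; 0.1 22.0; 0.106 27.0; 0.112 27.0; 0.118 17.0; 0.124 -0.0; 
n 122 roll,pitch deg [ 3.  -6.9] top z at C 48.5
edges x [-0.0268  0.0231] y max 0.0689
0.04 44.0; 0.046 44.0; 0.052 45.0; 0.058 44.0; 0.064 36.0; 0.07 29.0; 0.076 23.0; 0.082 19.0; 0.088 19.0; 0.094 19.0; 0.1 23.0; 0.106 27.0; 0.112 27.0; 0.118 16.0; 0.124 -1.0;
```

```bash
sed -i 's/(y>-.035)&(y<.056)&(z>.033)&(z<.1)/(y>.008)\&(y<.06)\&(z>.038)\&(z<.053)/' m.py; python3 m.py;python3 m.py
```

```text
n 260 roll,pitch deg [-0.  -1.4] top z at C 45.3
edges x [-0.0269  0.0228] y max 0.0679
0.04 44.0; 0.046 44.0; 0.052 44.0; 0.058 44.0; 0.064 38.0; 0.07 28.0; 0.076 23.0; 0.082 19.0; 0.088 19.0; 0.094 19.0; 0.1 22.0; 0.106 28.0; 0.112 27.0; 0.118 17.0; 0.124 -0.0; 
n 253 roll,pitch deg [-0.2 -1.6] top z at C 45.7
edges x [-0.0262  0.0228] y max 0.0678
0.04 45.0; 0.046 45.0; 0.052 44.0; 0.058 44.0; 0.064 38.0; 0.07 28.0; 0.076 24.0; 0.082 19.0; 0.088 18.0; 0.094 19.0; 0.1 23.0; 0.106 28.0; 0.112 27.0; 0.118 15.0; 0.124 -1.0;
```

Call:
{"op": "carry_out", "data": {
  "plan": [
    [[0, 0.0001, -0.0005, 0.008, 0.002, 0, 0.2], [0, 0.0002, -0.001, 0.017, 0.004, 0, 0.2], [0, 0.0004, -0.0015, 0.025, 0.0057, 0, 0.2], [0, 0.0004, -0.0022, 0.025, 0.0057, 0, 0.2], [0, 0.0004, -0.0022, 0.025, 0.0057, 0, 0.2]]
  ]
}}

```text
time_s: 18.28
eef_pos: [0.5213, -0.0025, 0.0209]
eef_rot: [-0.238, 0.595, 0.743, 0.192]
wrist_force: [-2.1, -12.1, 5.4]
opening: 0.574
grasp_force: 64.7
```

```bash
python3 d.py 36 .5250 -.026 .0405; python3 m.py;python3 m.py
```

```text
[ 0.0012 -0.0126  0.0043] [0.0068 0.0039 0.0004] z [-0.129  0.574 -0.809]
t 18.28 q [-0.52  0.59  1.69  0.46  1.34 -0.95] eef [ 0.5213 -0.0025  0.0209] F [ -2.1 -12.1   5.4] T [-1.66  0.35  0.24] grip 64.7 open 0.574
n 251 roll,pitch deg [0.9 0.6] top z at C 43.3
edges x [-0.0265  0.0227] y max 0.0682
0.04 43.0; 0.046 43.0; 0.052 44.0; 0.058 44.0; 0.064 39.0; 0.07 30.0; 0.076 25.0; 0.082 19.0; 0.088 18.0; 0.094 19.0; 0.1 23.0; 0.106 27.0; 0.112 27.0; 0.118 15.0; 0.124 -1.0; 
n 252 roll,pitch deg [ 0.4 -0.1] top z at C 43.8
edges x [-0.0262  0.0226] y max 0.0683
0.04 43.0; 0.046 44.0; 0.052 44.0; 0.058 44.0; 0.064 41.0; 0.07 30.0; 0.076 25.0; 0.082 18.0; 0.088 18.0; 0.094 19.0; 0.1 22.0; 0.106 27.0; 0.112 28.0; 0.118 17.0; 0.124 0.0;
```

Call:
{"op": "carry_out", "data": {
  "plan": [
    [[-0.0005, -0.0011, 0.0003, 0, 0, 0, 0.2], [-0.0003, -0.0024, 0.0003, 0, 0, 0, 0.2], [0, -0.0037, 0.0003, 0, 0, 0, 0.2], [0.0002, -0.005, 0.0003, 0, 0, 0, 0.2], [0.0003, -0.0058, 0.0003, 0, 0, 0, 0.2]]
  ]
}}

```text
time_s: 18.8
eef_pos: [0.5222, -0.0073, 0.0209]
eef_rot: [-0.237, 0.595, 0.743, 0.193]
wrist_force: [2.8, -5.7, -0.4]
opening: 0.575
grasp_force: 63.9
```

```bash
python3 d.py 36 .5250 -.026 .0405; python3 m.py;python3 m.py
```

```text
[ 0.0003 -0.0078  0.0042] [0.006  0.0052 0.0013] z [-0.129  0.574 -0.809]
t 18.8 q [-0.52  0.59  1.68  0.46  1.34 -0.96] eef [ 0.5222 -0.0073  0.0209] F [ 2.8 -5.7 -0.4] T [-1.35 -0.45 -0.37] grip 63.9 open 0.575
n 246 roll,pitch deg [ 0.7 -0.1] top z at C 43.9
edges x [-0.0267  0.0228] y max 0.0634
0.04 44.0; 0.046 44.0; 0.052 43.0; 0.058 41.0; 0.064 32.0; 0.07 24.0; 0.076 19.0; 0.082 19.0; 0.088 20.0; 0.094 20.0; 0.1 21.0; 0.106 28.0; 0.112 27.0; 0.118 17.0; 0.124 -0.0; 
n 252 roll,pitch deg [ 0.4 -0.1] top z at C 43.7
edges x [-0.0267  0.0227] y max 0.0636
0.04 44.0; 0.046 43.0; 0.052 44.0; 0.058 40.0; 0.064 32.0; 0.07 25.0; 0.076 19.0; 0.082 18.0; 0.088 19.0; 0.094 20.0; 0.1 24.0; 0.106 27.0; 0.112 27.0; 0.118 16.0; 0.124 -1.0;
```

Call:
{"op": "carry_out", "data": {
  "plan": [
    [[-0.0003, -0.0005, 0, 0, 0, 0, 0.2], [-0.0004, -0.001, 0, 0, 0, 0, 0.2], [-0.0004, -0.0015, 0, 0, 0, 0, 0.2], [-0.0004, -0.002, 0, 0, 0, 0, 0.2], [-0.0004, -0.002, 0, 0, 0, 0, 0.2]]
  ]
}}

```text
time_s: 19.32
eef_pos: [0.5223, -0.0081, 0.021]
eef_rot: [-0.238, 0.595, 0.743, 0.193]
wrist_force: [4.9, -0.6, -1.8]
opening: 0.571
grasp_force: 63.3
```

```bash
python3 d.py 36 .5250 -.026 .0405; python3 m.py|head -2;python3 m.py|head -2
```

```text
[ 0.0003 -0.007   0.0042] [0.0044 0.006  0.002 ] z [-0.129  0.574 -0.809]
t 19.32 q [-0.53  0.59  1.68  0.46  1.34 -0.96] eef [ 0.5223 -0.0081  0.021 ] F [ 4.9 -0.6 -1.8] T [-1.01 -0.92 -0.77] grip 63.3 open 0.571
n 248 roll,pitch deg [ 1.6 -0.4] top z at C 43.8
edges x [-0.0268  0.023 ] y max 0.0623
n 253 roll,pitch deg [0.4 0.2] top z at C 43.4
edges x [-0.0269  0.0228] y max 0.0628
```

Seated against the stop, flat, with the jaw at about 0. Releasing.

Call:
{"op": "carry_out", "data": {
  "plan": [
    [[0.0003, 0, 0.0003, 0, 0, 0, 0.2], [0.0005, 0, 0.0003, 0, 0, 0, 0.5], [0.0005, 0, 0.0003, 0, 0, 0, 0.6], [0.0005, 0, 0.0003, 0, 0, 0, 0.68], [0.0005, 0, 0.0003, 0, 0, 0, 0.8]]
  ]
}}

```text
time_s: 19.83
eef_pos: [0.5198, -0.0069, 0.0207]
eef_rot: [-0.241, 0.594, 0.743, 0.192]
wrist_force: [-0.5, 0.2, -0.1]
opening: 0.794
grasp_force: 0.0
```

Call:
{"op": "carry_out", "data": {
  "plan": [
    [[0, 0, 0, 0, 0, 0, 1], [0, 0, 0, 0, 0, 0, 1], [0, 0, 0, 0, 0, 0, 1], [0, 0, 0, 0, 0, 0, 1], [0, 0, 0, 0, 0, 0, 1]]
  ]
}}

```text
time_s: 20.25
eef_pos: [0.5202, -0.0073, 0.0204]
eef_rot: [-0.24, 0.594, 0.743, 0.192]
wrist_force: [-0.4, -0.9, 0.2]
opening: 1.001
grasp_force: 0.0
```

Call:
{"op": "carry_out", "data": {
  "plan": [
    [[0.0015, -0.007, 0.01, 0, 0, 0, 1], [0.004, -0.017, 0.025, 0, 0, 0, 1], [0.007, -0.03, 0.043, 0, 0, 0, 1], [0.01, -0.045, 0.064, 0, 0, 0, 1], [0.013, -0.059, 0.085, 0, 0, 0, 1]]
  ]
}}

```text
time_s: 20.67
eef_pos: [0.5333, -0.0675, 0.107]
eef_rot: [-0.24, 0.594, 0.743, 0.192]
wrist_force: [0.9, -0.2, 0.4]
opening: 1.002
grasp_force: 0.0
```

Call:
{"op": "carry_out", "data": {
  "plan": [
    [[0, 0, 0.03, 0, 0, 0, 1], [-0.03, 0, 0.06, 0, 0, 0, 1], [-0.05, -0.03, 0.09, 0, 0, 0, 1], [-0.07, -0.06, 0.11, 0, 0, 0, 1], [-0.09, -0.09, 0.12, 0, 0, 0, 1]]
  ]
}}

```text
time_s: 21.08
eef_pos: [0.4436, -0.1569, 0.2288]
eef_rot: [-0.238, 0.594, 0.744, 0.192]
wrist_force: [0.3, -0.5, -0.2]
opening: 1.001
grasp_force: 0.0
```

```bash
sed -i 's/(y>.008)/(y>-.055)/' m.py; python3 m.py; python3 m.py|head -2
python3 - <<'E'
from h import *
c=camera("scene");a=cv2.resize(c["pixels"][165:265,240:350],None,fx=6,fy=6,interpolation=2);save("s8.png",a[:600])
import pickle,m
s=pickle.load(open("scene.pkl","rb"));m.camera=lambda n:s
m.meas();print(get_obs()["time_s"])
t=camera("top");P=cloud(t)[160:230,240:350].reshape(-1,3);q=P[(P[:,2]>.038)&(P[:,2]<.055)]
print(len(q),cv2.minAreaRect((q[:,:2]*1000).astype(np.float32)))
E
```

```text
n 520 roll,pitch deg [0.6 0.3] top z at C 43.8
edges x [-0.0268  0.0226] y max 0.0622
0.04 44.0; 0.046 44.0; 0.052 44.0; 0.058 38.0; 0.064 30.0; 0.07 24.0; 0.076 19.0; 0.082 19.0; 0.088 18.0; 0.094 19.0; 0.1 22.0; 0.106 27.0; 0.112 28.0; 0.118 16.0; 0.124 -0.0; 
n 520 roll,pitch deg [-0.2  0.3] top z at C 43.8
edges x [-0.027   0.0228] y max 0.0616
n 523 roll,pitch deg [0.9 0.3] top z at C 43.6
edges x [-0.0268  0.0225] y max 0.0623
0.04 44.0; 0.046 44.0; 0.052 44.0; 0.058 38.0; 0.064 29.0; 0.07 24.0; 0.076 19.0; 0.082 18.0; 0.088 19.0; 0.094 19.0; 0.1 21.0; 0.106 27.0; 0.112 27.0; 0.118 15.0; 0.124 -1.0; 
n 521 roll,pitch deg [ 0.1 -0.1] top z at C 43.4
edges x [-0.0275  0.0219] y max 0.0625
0.04 44.0; 0.046 43.0; 0.052 43.0; 0.058 38.0; 0.064 29.0; 0.07 24.0; 0.076 18.0; 0.082 18.0; 0.088 19.0; 0.094 20.0; 0.1 22.0; 0.106 26.0; 0.112 27.0; 0.118 17.0; 0.124 0.0; 
21.2833
860 ((522.0672607421875, -16.345314025878906), (50.668006896972656, 120.20317077636719), 12.824495315551758)
```

View pics/s8.png

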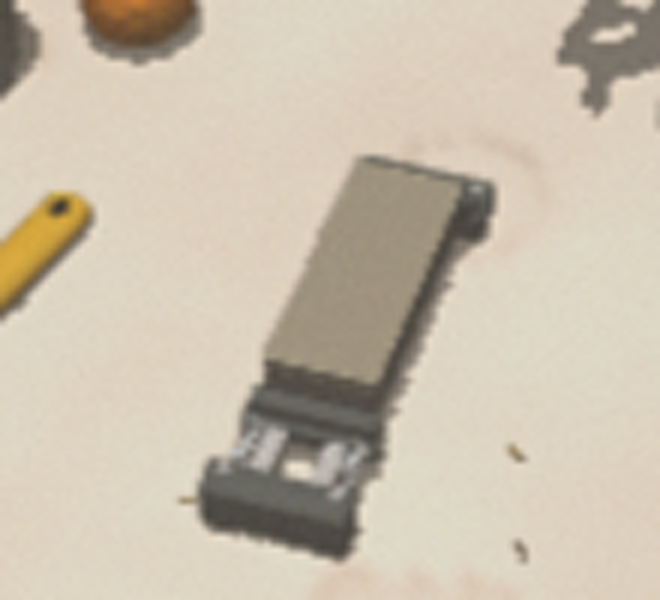

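The stone is clamped with its smooth face up, flat to within 0.3° in pitch. It lies within about 0.6 mm and 0.2° of its original place and the robot is clear, so I'm handing in.

```bash
python3 -c "
from bench import hand_in
print(hand_in())"
```

```text
the job is handed in; nothing more can be done
None
```

The stone is turned over and clamped back smooth face up, flat and within about 0.6 mm and 0.2° of its original place; it never toppled, I saw nothing else disturbed, and the job was handed in at about 21 s.

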